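# Load the insole oven: tray in, door shut, start

## Task

Heat the insoles: with your fingertips push the loaded tray all the way into the oven, then push the oven door fully shut, then press the green start button once the door is shut and let it go. Nothing is gripped or picked up: the insoles stay lying on their tray and the other things on the bench stay where they are.

Things in the scene. Friction and masses are not known exactly. Their poses are not given: they have to be found in the camera images.
- oven: White bench-top insole oven, fixed: 300 deep x 420 wide x 245 mm high. Origin: middle of the front edge of its underside, on the bench; x runs from the front into the oven, y to its left, z up (front to the robot, turned up to 0.2 rad). Its mouth: plane x = 0, y -75 to 185, z 45 to 225 mm, a 20 mm roof edge above; the control column, y -210 to -75, is solid and as high as the roof.
- tray (a joint): Slide of the aluminium oven tray: m it stands out of the oven towards the oven's -x; 0 = fully home against its stop, front lip flush with the oven's front. Starts 0.07 to 0.135. Slides with about 2 N friction, stays where it is left.
- tray_lip (a point): Middle of the top edge of the tray's upturned front lip, on its outer (robot-side) face; axes as the oven's; at oven y = 55, 192 mm above the bench. The lip is flat and upright: 250 mm wide, 34 mm high (z 158 to 192 mm), 4 mm thick. Side and back rims are 16 mm high; the tray floor is 3 mm thick, 276 mm deep.
- door (a joint): Oven door angle, rad: 0 = shut against the oven's front, grows as it swings out; starts wide open, 1.6 to 2.0 (limit 2.1). Stiff enough to stay where it is left (about 0.1 N m friction, light damping; no latch, no spring).
- door_hinge (a point): On the door's upright hinge axis, level with the door's top edge, 235 mm above the bench, at oven x = -16, y = 205 mm; its axes turn with the door: the panel runs from the hinge along -y, and -x points out of its outer face. White panel with a window, 300 wide, 195 high (z 40 to 235 mm), 26 mm thick, hinge axis at mid-thickness.
- door_edge (a point): Top corner of the door's free edge, on the outer face: 298 mm along the panel from the hinge axis, 235 mm above the bench. A dark upright D handle stands 37 mm out of the outer face, 272 mm from the hinge axis, 76 to 199 mm above the bench.
- start (a joint): Travel of the green start button, m: 0 = up, 0.006 = fully pressed, springs back; fully down takes 5 N.
- start_top (a point): Middle of the top of the green start button, 24 mm across, in a steel housing on the flat top of the control column, near its front; pressed straight down.
- stop (a joint): Travel of the red stop button (24 mm across, 60 mm behind the green one on the control column), m; not to be pressed.
- insole_left: Loose three-quarter-length insole, cork with blue top, about 170 x 72 mm, 9 mm thick (14 at the arch), lying on the left half of the tray, its heel end towards the oven. Origin: underside, near its middle.
- insole_right: The same for the right foot, lying on the right half of the tray.
- foam_block: Bystander: dark brown foam block, 150 x 75 x 38 mm. Origin: middle of its underside.
- pliers: Bystander: black pliers lying flat, 175 x 70 x 16 mm. Origin: underside at the pivot.
- rotary_tool: Bystander: hand grinder lying flat, black body and red head, 200 long x 48 mm across. Origin: underside, near its middle.
- glue_tin: Bystander: yellow tin, 76 mm across, 100 mm high. Origin: middle of its underside.
- rivet_jar: Bystander: clear jar with blue cap, 60 mm across, 75 mm high. Origin: middle of its underside.
- shoe_last: Bystander: ochre shoe last, 218 x 76 x 100 mm. Origin: underside, near its middle.
There are look-alikes about, which are no part of the job. Leave any pink look-alike of the insole_left alone.

How it is judged:
By the outcome, as a careful person would: the job done as asked, in the order asked, and still so for the second after the job is handed in, with the robot touching nothing.
It also fails if it takes over 67 s, if anything falls off the work surface, if the arm or the gripper's body presses on something with over 40 N, if the wrist force passes 120 N, or if a joint passes its speed limit or range.

## Robot

A 7-joint arm with a two-finger parallel gripper is mounted at the origin on the work surface. World frame = base frame: x ahead of the robot, y to its left, z up, the work surface at z = 0. Lengths are in m, angles in rad, forces in N, time in s.
With the tool pointing down it reaches from about 0.425 to 0.925 m from the base axis. Payload 6.8 kg.
Tool frame: the origin (TCP) lies between the finger pads; the fingertips stand 11 mm ahead of it and the grasp point (between the pads) lies 8 mm behind it; z points along the fingers, y is the line along which they close (so a half turn about z gives the same grasp; the last joint's range is limited). The gripper opens to 85 mm and grips with 20 to 120 N. Pads are 22 mm wide; open, the fingers measure 114 mm over their backs; the gripper's body (76 mm by 85 mm) begins 54 mm behind the grasp point. The pads swing forward as they close: fully open they stand 13 mm farther back than shut.
Start: joints at [-1.389, 0.477, 0.022, 1.555, -0.011, 1.109, -0.083], TCP at [0.193, 0.647, 0.242] pointing down, gripper open.
Joint ranges: [-2.96, 2.96], [-0.34, 2.1], [-1.41, 1.46], [0.24, 2.44], [-1.37, 4.51], [0.17, 1.92], [-2.96, 2.96]. Speed limits (rad/s): [2.39, 2.39, 3.14, 3.14, 3.14, 3.14, 3.14].

## Interface

Orientations are given as a rotation vector (axis times angle).
In Python, from bench import r gives the robot as it stands.
- The arm moves only by the tool send_rows, never from a script. Its argument "deltas" is a list of rows, each an object of numbers: "dx", "dy", "dz": the shift along the world's x, y, z in mm; "rx", "ry", "rz": the turn, a rotation vector about the world's x, y, z in degrees. A call has 1 to 5 rows; each row is the pose to reach, as a shift and turn from the pose commanded when the call began; what a row does not reach only later rows make up. A row lasts 1/12 s, in which the tool goes at most 41.7 mm and 7.16 degrees, less where a joint would pass 70% of its speed; a pose out of reach is approached as far as the arm can. A call with a gripper value outside its range is refused whole. "jaw" is the finger opening in mm, from 0 to 85.4, set as the call begins (left out, the last holds). The fingers move at their own pace and stop on an object; "newtons" is the grip in N (left out, the last holds). Time passes only in rows, so rows that repeat a pose let the fingers close. It gives the time, the measured TCP pose, the force, the opening and the grip force at its end, in the units of the state.
- r.get_obs(): the state, without advancing time (a new reading comes with each control period).
- r.grab_frame(name): name is "scene" or "side" or "wrist"; returns a dict with "frame" (400x640x3 uint8, blue, green, red), "z_map" (400x640 float32, m along the optical axis (not along the pixel's ray), 0 where there is no reading), "vertical_fov" (degrees; the focal length in pixels is half the picture's height over the tangent of half this angle, whatever the lens; pixels are square), "cx", "cy" (the principal point, pixels), "distortion" ([k1, k2, p1, p2, k3] as OpenCV has them; the pictures are not rectified), "xyz" and "orientation" of the camera in the world. Camera axes: x right, y down, z forward; pixel columns grow to the right and rows downward; lengths in m; the calibration is good to about 2 mm. A picture is of the moment at which its call begins.
- r.hand_in(): hands the job in; it is judged then, once.
The state is a dict: "clock": time; "joints": joint angles; "qvel": joint speeds; "tau": joint torques, N m; "tcp_pos": TCP position; "orientation": TCP orientation; "contact_force": force on the tool from outside, world axes, zero at the start; "moment": the same for the moment, N m; "grip_width": finger opening in m; "gripper_force": force on a finger pad.
Only numpy, scipy, OpenCV 4.12 (cv2) and the standard library are available. Lean on these libraries where they do the work, as an engineer would, in place of code of your own. Each camera call takes 0.05 s, during which the arm holds its last target. There are 200 camera calls.

## Working session

There is one attempt and no reset: what is moved stays moved. The work goes in short steps, Python scripts to look and compute and a tool call to move; the robot and the scene stay as the last step left them, time stands still between calls to the robot, and variables do not carry over. Pictures are saved under pics/ and viewed, at most 10 in all, crops included, and the job is handed in when it is done.

Besides the shell and the picture viewer there is one more tool, called after "Emit:" as a command line: name --argument value ..., lists and objects as JSON in quotes. send_rows: Moves the arm, as the interface text tells. Its arguments: {"type":"object","properties":{"deltas":{"type":"array","items":{"type":"object","properties":{"dx":{"type":"number"},"dy":{"type":"number"},"dz":{"type":"number"},"rx":{"type":"number"},"ry":{"type":"number"},"rz":{"type":"number"}}}},"jaw":{"type":"number"},"newtons":{"type":"number"}},"required":["deltas"]}

```bash
mkdir -p pics; cat > h.py <<'E'
import numpy as np, cv2, pickle
from scipy.spatial.transform import Rotation as R
from bench import r
def grab(n):
    f=r.grab_frame(n); pickle.dump(f,open(n+'.pkl','wb')); return f
def cloud(f):
    H,W=f['z_map'].shape; fl=H/2/np.tan(np.radians(f['vertical_fov'])/2)
    K=np.array([[fl,0,f['cx']],[0,fl,f['cy']],[0,0,1.]])
    u,v=np.meshgrid(np.arange(W),np.arange(H))
    p=cv2.undistortPoints(np.stack([u,v],-1).reshape(-1,1,2).astype(float),K,np.array(f['distortion'],float)).reshape(H,W,2)
    z=f['z_map']; c=np.dstack([p*z[...,None],z])
    o=np.array(f['orientation'],float)
    P=c@R.from_rotvec(o).as_matrix().T if o.size==3 else c@o.reshape(3,3).T
    P=P+np.array(f['xyz']); P[z==0]=np.nan
    return P
E
python3 - <<'E'
from h import *
for n in('scene','side'):
    f=grab(n); cv2.imwrite(f'pics/{n}0.png',f['frame']); print(n,f['xyz'],f['orientation'],f['vertical_fov'])
print(r.get_obs())
E
```

```text
scene [0.99812926 0.89586    1.32041767] [-0.71534324 -2.71491922  0.96604724] 52.980892883209464
side [-0.16588771 -0.82068462  1.04195599] [-2.13258814  0.68437212 -0.36642426] 46.40232565605053
{'clock': 0.1, 'joints': array([-1.38910082,  0.47772946,  0.02238312,  1.55629657, -0.01151068,
        1.10929539, -0.08311569]), 'qvel': array([ 0.0005427 , -0.00127858, -0.00016407, -0.00167234, -0.00026841,
       -0.00010022,  0.0002455 ]), 'tau': array([ 4.35633003e-03, -5.97751057e+01,  1.61392886e+00, -2.81950736e+01,
        1.28749071e-02,  4.97240777e-03, -1.30745335e-05]), 'tcp_pos': array([0.19277435, 0.64638014, 0.24143929]), 'orientation': array([-4.53658601e-01, -3.10855613e+00,  2.50769045e-03]), 'contact_force': array([ 0.41430814,  0.73097986, -0.62392098]), 'moment': array([ 0.00659574, -0.00063279, -0.02275897]), 'gripper_force': 0.0, 'grip_width': 0.08548168715955656}
```

View pics/scene0.png

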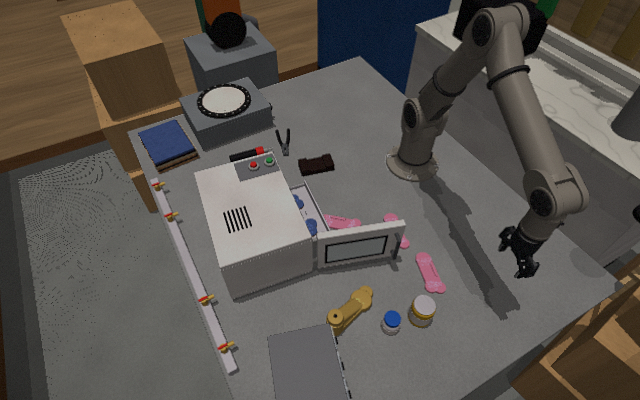

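View pics/side0.png

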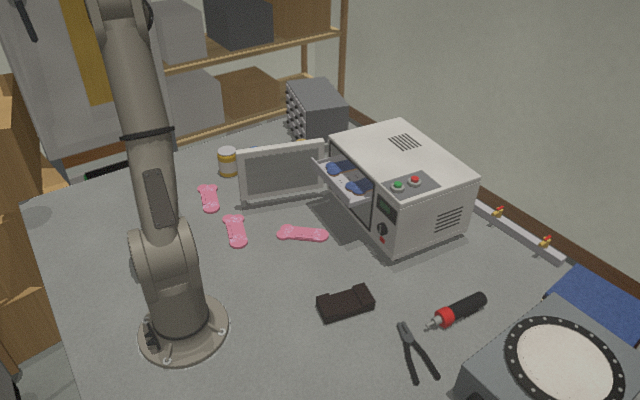

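The scene view shows the oven with roof corners near (196,170), (275,152), (311,265) and (228,290). The green button is at (269,161) and red at (253,166). The door stands open from (315,240) to (403,225), and the tray sticks out around (300,210). In the side view green is at (398,185), the door runs (238,150)–(325,140), and the lip is near (330,180).

```bash
cat > m.py <<'E'
from h import *
def load(n): 
    f=pickle.load(open(n+'.pkl','rb')); return f,cloud(f)
def measure(fresh=False):
    out={}
    allp=[]
    for n in('scene','side'):
        if fresh: grab(n)
        f,P=load(n)
        m=(abs(P[...,2]-.245)<.006)&(P[...,0]>.35)&(P[...,0]<1.2)&(abs(P[...,1])<.5)
        k,l,s,c=cv2.connectedComponentsWithStats(m.astype(np.uint8))
        i=1+s[1:,4].argmax(); q=P[l==i]
        print(n,'roof n',len(q),'z',np.median(q[:,2]),cv2.minAreaRect(q[:,:2].astype(np.float32)*1000))
        allp.append((f,P))
    return allp
if __name__=='__main__':
    A=measure()
    for (f,P),px in zip(A,[dict(green=(269,161),red=(253,166),c1=(197,171),hinge=(316,237),edge=(403,223),lip=(302,205)),dict(green=(398,185),red=(414,180),roofFL=(330,135),roofFR=(388,185),roofBR=(478,177),lipL=(313,160),lipR=(366,203))]):
        for k,(u,v) in px.items():
            print(k,np.round(np.nanmedian(P[v-1:v+2,u-1:u+2].reshape(-1,3),0),4))
        b=np.repeat(np.repeat(f['frame'],1,0),1,1)
    f=A[0][0]['frame'][140:300,180:420]; g=A[1][0]['frame'][120:220,220:420]
    cv2.imwrite('pics/crop.png',np.vstack([cv2.resize(g,(600,300),interpolation=2),cv2.resize(f[:120,:],(600,300),interpolation=2)]))
E
python3 m.py
```

```text
scene roof n 8426 z 0.24522168385752718 ((782.3321533203125, 41.13243103027344), (426.8981628417969, 299.9846496582031), 82.07219696044922)
side roof n 6682 z 0.2462378373571953 ((784.8753662109375, 41.008575439453125), (426.2414855957031, 306.0396423339844), 81.73076629638672)
green [ 0.6451 -0.0836  0.2621]
red [ 0.7066 -0.0898  0.2634]
c1 [ 0.8852 -0.1847  0.2433]
hinge [0.645  0.2641 0.2169]
edge [0.3719 0.366  0.2348]
lip [0.6033 0.0905 0.1695]
green [ 0.6392 -0.0989  0.2668]
red [ 0.6968 -0.1055  0.2664]
roofFL [0.6718 0.2638 0.2445]
roofFR [ 0.6365 -0.0647  0.2475]
roofBR [ 0.8903 -0.1836  0.2439]
lipL [0.5825 0.2384 0.1923]
lipR [0.7037 0.0935 0.0484]
```

View pics/crop.png

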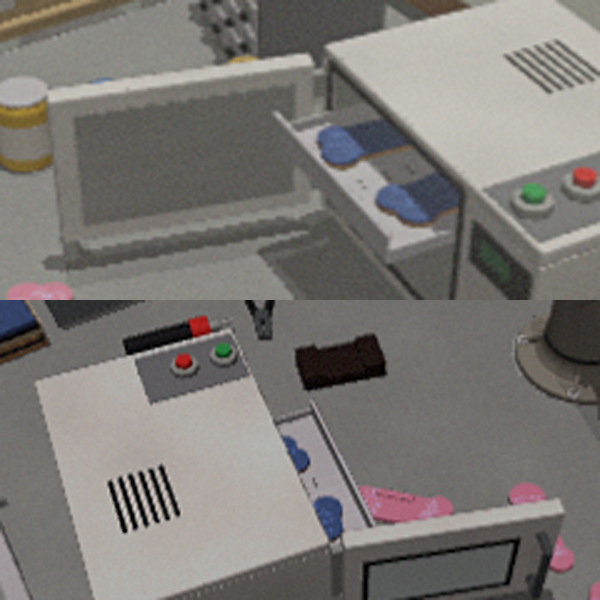

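The two cameras agree on the oven: origin about (0.635, 0.062), yaw about −0.138 rad, and a roof of 427×300 mm at z 0.245. The lip stands about 78 mm out and the door is at about 1.78 rad. Next I close the fingers, rise, and cross over the door.

Emit:
send_rows --deltas '[{"dz": 40}, {"dz": 80}, {"dz": 120}, {"dz": 160}, {"dz": 170, "dx": 15, "dy": -25}]' --jaw 0

```text
$.deltas[0]: bad value
```

Emit:
send_rows --deltas '[{"dx": 20, "dy": -32, "rz": 2}, {"dx": 40, "dy": -64, "rz": 4}, {"dx": 60, "dy": -96, "rz": 6}, {"dx": 80, "dy": -128, "rz": 8}, {"dx": 100, "dy": -160, "rz": 8.7}]'

```text
$.deltas[0]: bad value
```

Emit:
send_rows --deltas '[{"dx": 20, "dy": -32}, {"dx": 40, "dy": -64}, {"dx": 60, "dy": -96}, {"dx": 80, "dy": -128}, {"dx": 100, "dy": -160}]'

```text
$.deltas[0]: bad value
```

Emit:
send_rows --deltas '[{"dx": 0, "dy": 0, "dz": 40, "rx": 0, "ry": 0, "rz": 0}, {"dx": 0, "dy": 0, "dz": 80, "rx": 0, "ry": 0, "rz": 0}, {"dx": 0, "dy": 0, "dz": 120, "rx": 0, "ry": 0, "rz": 0}, {"dx": 0, "dy": 0, "dz": 160, "rx": 0, "ry": 0, "rz": 0}, {"dx": 15, "dy": -25, "dz": 170, "rx": 0, "ry": 0, "rz": 0}]' --jaw 0

```text
clock: 0.52
tcp_pos: [0.2036, 0.6268, 0.4185]
orientation: [-0.442, -3.108, -0.016]
contact_force: [0.3, 0.6, 0.8]
grip_width: 0.0254
gripper_force: 0.0
```

Emit:
send_rows --deltas '[{"dx": 20, "dy": -32, "dz": 0, "rx": 0, "ry": 0, "rz": 2}, {"dx": 40, "dy": -64, "dz": 0, "rx": 0, "ry": 0, "rz": 4}, {"dx": 60, "dy": -96, "dz": 0, "rx": 0, "ry": 0, "rz": 6}, {"dx": 80, "dy": -128, "dz": 0, "rx": 0, "ry": 0, "rz": 8}, {"dx": 100, "dy": -160, "dz": 0, "rx": 0, "ry": 0, "rz": 8.7}]'

```text
clock: 0.93
tcp_pos: [0.3085, 0.4599, 0.4119]
orientation: [-0.214, -3.134, 0.001]
contact_force: [1.1, 0.0, 0.4]
grip_width: -0.0003
gripper_force: 0.0
```

Emit:
send_rows --deltas '[{"dx": 20, "dy": -32, "dz": 0, "rx": 0, "ry": 0, "rz": 0}, {"dx": 40, "dy": -64, "dz": 0, "rx": 0, "ry": 0, "rz": 0}, {"dx": 60, "dy": -96, "dz": 0, "rx": 0, "ry": 0, "rz": 0}, {"dx": 80, "dy": -128, "dz": 0, "rx": 0, "ry": 0, "rz": 0}, {"dx": 100, "dy": -160, "dz": 0, "rx": 0, "ry": 0, "rz": 0}]'

```text
clock: 1.35
tcp_pos: [0.4084, 0.2999, 0.4121]
orientation: [-0.217, -3.134, 0.0]
contact_force: [1.7, 0.8, 0.7]
grip_width: -0.0002
gripper_force: 0.0
```

Emit:
send_rows --deltas '[{"dx": 20, "dy": -33, "dz": 0, "rx": -0.83, "ry": -5.94, "rz": 0}, {"dx": 40, "dy": -66, "dz": 0, "rx": -1.66, "ry": -11.88, "rz": 0}, {"dx": 60, "dy": -99, "dz": 0, "rx": -2.48, "ry": -17.83, "rz": 0}, {"dx": 80, "dy": -132, "dz": 0, "rx": -3.31, "ry": -23.77, "rz": 0}, {"dx": 100, "dy": -165, "dz": 0, "rx": -4.14, "ry": -29.7, "rz": 0}]'

```text
clock: 1.77
tcp_pos: [0.5084, 0.1355, 0.4127]
orientation: [0.179, 2.608, -0.048]
contact_force: [1.0, -0.9, -0.2]
grip_width: -0.0001
gripper_force: 0.0
```

Emit:
send_rows --deltas '[{"dx": 0, "dy": 0, "dz": -35, "rx": 0, "ry": 0, "rz": 0}, {"dx": 0, "dy": 0, "dz": -70, "rx": 0, "ry": 0, "rz": 0}, {"dx": 0, "dy": 0, "dz": -105, "rx": 0, "ry": 0, "rz": 0}, {"dx": 0, "dy": 0, "dz": -130, "rx": 0, "ry": 0, "rz": 0}, {"dx": 0, "dy": 0, "dz": -130, "rx": 0, "ry": 0, "rz": 0}]'

```text
clock: 2.18
tcp_pos: [0.5048, 0.1348, 0.2768]
orientation: [0.179, 2.62, -0.057]
contact_force: [-0.4, -0.0, -0.7]
grip_width: -0.0001
gripper_force: 0.0
```

```bash
python3 - <<'E'
from h import *
f=grab('side'); g=grab('scene'); cv2.imwrite('pics/a.png',np.hstack([cv2.resize(f['frame'][100:250,220:420],(400,300)),cv2.resize(g['frame'][120:270,240:440],(400,300))]))
o=r.get_obs(); print(o['tcp_pos'],R.from_rotvec(o['orientation']).as_matrix().round(3),o['joints'].round(2),o['contact_force'])
E
```

```text
[0.50775229 0.13661498 0.28224579] [[-0.858  0.138  0.494]
 [ 0.118  0.99  -0.07 ]
 [-0.499 -0.002 -0.867]] [-0.85 -0.03  0.26  2.21  0.6   0.64  0.41] [ 0.53892447  0.6179804  -0.10177251]
```

View pics/a.png

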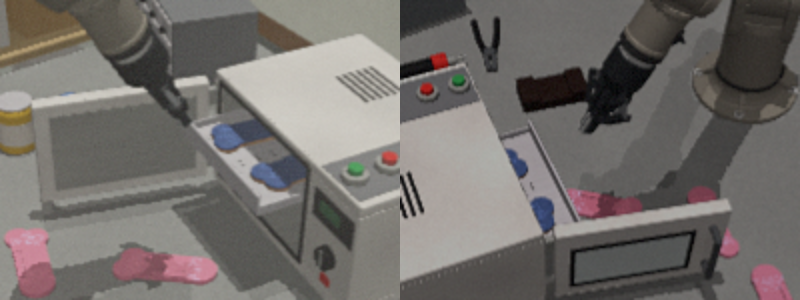

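The fingertips hang clear, robot-side of the lip and in line with its middle; the tray and insoles are undisturbed. I'll go down and then forward.

Emit:
send_rows --deltas '[{"dx": 0, "dy": 0, "dz": -25, "rx": 0, "ry": 0, "rz": 0}, {"dx": 0, "dy": 0, "dz": -50, "rx": 0, "ry": 0, "rz": 0}, {"dx": 0, "dy": 0, "dz": -75, "rx": 0, "ry": 0, "rz": 0}, {"dx": 0, "dy": 0, "dz": -106, "rx": 0, "ry": 0, "rz": 0}, {"dx": 0, "dy": 0, "dz": -106, "rx": 0, "ry": 0, "rz": 0}]'

```text
clock: 2.7
tcp_pos: [0.507, 0.1366, 0.1739]
orientation: [0.179, 2.616, -0.053]
contact_force: [-0.1, -0.4, 0.4]
grip_width: 0.0003
gripper_force: 0.0
```

Emit:
send_rows --deltas '[{"dx": 6, "dy": -0.8, "dz": 0, "rx": 0, "ry": 0, "rz": 0}, {"dx": 12, "dy": -1.7, "dz": 0, "rx": 0, "ry": 0, "rz": 0}, {"dx": 18, "dy": -2.5, "dz": 0, "rx": 0, "ry": 0, "rz": 0}, {"dx": 24, "dy": -3.3, "dz": 0, "rx": 0, "ry": 0, "rz": 0}, {"dx": 30, "dy": -4.2, "dz": 0, "rx": 0, "ry": 0, "rz": 0}]'

```text
clock: 3.12
tcp_pos: [0.5396, 0.1329, 0.178]
orientation: [0.182, 2.61, -0.046]
contact_force: [0.3, -0.4, -0.4]
grip_width: -0.0002
gripper_force: 0.0
```

Emit:
send_rows --deltas '[{"dx": 4, "dy": -0.6, "dz": 0, "rx": 0, "ry": 0, "rz": 0}, {"dx": 8, "dy": -1.1, "dz": 0, "rx": 0, "ry": 0, "rz": 0}, {"dx": 12, "dy": -1.7, "dz": 0, "rx": 0, "ry": 0, "rz": 0}, {"dx": 16, "dy": -2.2, "dz": 0, "rx": 0, "ry": 0, "rz": 0}, {"dx": 20, "dy": -2.8, "dz": 0, "rx": 0, "ry": 0, "rz": 0}]'

```text
clock: 3.53
tcp_pos: [0.5579, 0.1298, 0.1761]
orientation: [0.18, 2.613, -0.049]
contact_force: [-1.2, -0.3, 2.2]
grip_width: 0.0003
gripper_force: 1.2
```

Emit:
send_rows --deltas '[{"dx": 5, "dy": -0.7, "dz": 0, "rx": 0, "ry": 0, "rz": 0}, {"dx": 10, "dy": -1.4, "dz": 0, "rx": 0, "ry": 0, "rz": 0}, {"dx": 15, "dy": -2.1, "dz": 0, "rx": 0, "ry": 0, "rz": 0}, {"dx": 20, "dy": -2.8, "dz": 0, "rx": 0, "ry": 0, "rz": 0}, {"dx": 25, "dy": -3.5, "dz": 0, "rx": 0, "ry": 0, "rz": 0}]'

```text
clock: 3.95
tcp_pos: [0.5832, 0.1263, 0.1761]
orientation: [0.181, 2.613, -0.049]
contact_force: [-2.4, 0.1, 1.3]
grip_width: 0.0
gripper_force: 1.2
```

Emit:
send_rows --deltas '[{"dx": 5, "dy": -0.7, "dz": 0, "rx": 0, "ry": 0, "rz": 0}, {"dx": 10, "dy": -1.4, "dz": 0, "rx": 0, "ry": 0, "rz": 0}, {"dx": 15, "dy": -2.1, "dz": 0, "rx": 0, "ry": 0, "rz": 0}, {"dx": 20, "dy": -2.8, "dz": 0, "rx": 0, "ry": 0, "rz": 0}, {"dx": 25, "dy": -3.5, "dz": 0, "rx": 0, "ry": 0, "rz": 0}]'

```text
clock: 4.37
tcp_pos: [0.6083, 0.1228, 0.1762]
orientation: [0.181, 2.613, -0.049]
contact_force: [-2.2, 0.1, -0.1]
grip_width: 0.0002
gripper_force: 1.2
```

Emit:
send_rows --deltas '[{"dx": 3, "dy": -0.4, "dz": 0, "rx": 0, "ry": 0, "rz": 0}, {"dx": 6, "dy": -0.8, "dz": 0, "rx": 0, "ry": 0, "rz": 0}, {"dx": 8, "dy": -1.1, "dz": 0, "rx": 0, "ry": 0, "rz": 0}, {"dx": 10, "dy": -1.4, "dz": 0, "rx": 0, "ry": 0, "rz": 0}, {"dx": 12, "dy": -1.7, "dz": 0, "rx": 0, "ry": 0, "rz": 0}]'

```text
clock: 4.78
tcp_pos: [0.6199, 0.1211, 0.1762]
orientation: [0.18, 2.613, -0.049]
contact_force: [-2.2, 0.1, 0.1]
grip_width: 0.0001
gripper_force: 1.1
```

```bash
python3 - <<'E'
from h import *
f=grab('side'); g=grab('scene'); cv2.imwrite('pics/b.png',np.hstack([cv2.resize(f['frame'][100:250,220:420],(400,300)),cv2.resize(g['frame'][120:270,240:440],(400,300))]))
o=r.get_obs(); print(o['tcp_pos'],o['contact_force'],o['joints'].round(2))
E
```

```text
[0.6202393  0.12110822 0.17642638] [-0.38158599 -1.69044147 -0.27760266] [-0.62  0.32  0.23  2.11  0.65  0.33  0.44]
```

View pics/b.png

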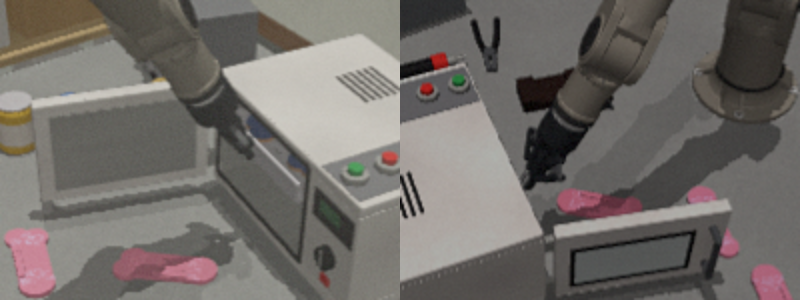

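The tray is nearly home. I'll creep on until the stop shows up in the force.

Emit:
send_rows --deltas '[{"dx": 1.5, "dy": -0.2, "dz": 0, "rx": 0, "ry": 0, "rz": 0}, {"dx": 3, "dy": -0.4, "dz": 0, "rx": 0, "ry": 0, "rz": 0}, {"dx": 4.5, "dy": -0.6, "dz": 0, "rx": 0, "ry": 0, "rz": 0}, {"dx": 6, "dy": -0.8, "dz": 0, "rx": 0, "ry": 0, "rz": 0}]'

```text
clock: 5.22
tcp_pos: [0.626, 0.1203, 0.1764]
orientation: [0.181, 2.613, -0.049]
contact_force: [-2.2, -0.0, 0.6]
grip_width: -0.0001
gripper_force: 1.1
```

Emit:
send_rows --deltas '[{"dx": 1.0, "dy": -0.1, "dz": 0, "rx": 0, "ry": 0, "rz": 0}, {"dx": 2, "dy": -0.3, "dz": 0, "rx": 0, "ry": 0, "rz": 0}, {"dx": 3, "dy": -0.4, "dz": 0, "rx": 0, "ry": 0, "rz": 0}]'

```text
clock: 5.47
tcp_pos: [0.629, 0.1199, 0.1764]
orientation: [0.181, 2.613, -0.049]
contact_force: [-2.5, -0.8, 0.9]
grip_width: -0.0
gripper_force: 1.0
```

Emit:
send_rows --deltas '[{"dx": 1.0, "dy": -0.1, "dz": 0, "rx": 0, "ry": 0, "rz": 0}, {"dx": 2, "dy": -0.3, "dz": 0, "rx": 0, "ry": 0, "rz": 0}, {"dx": 3, "dy": -0.4, "dz": 0, "rx": 0, "ry": 0, "rz": 0}]'

```text
clock: 5.72
tcp_pos: [0.6311, 0.1196, 0.1761]
orientation: [0.181, 2.614, -0.049]
contact_force: [-16.7, 1.1, 13.5]
grip_width: 0.0002
gripper_force: 8.0
```

Emit:
send_rows --deltas '[{"dx": 1.0, "dy": -0.1, "dz": 0, "rx": 0, "ry": 0, "rz": 0}, {"dx": 2, "dy": -0.3, "dz": 0, "rx": 0, "ry": 0, "rz": 0}]'

```text
clock: 5.88
tcp_pos: [0.6313, 0.1197, 0.1754]
orientation: [0.18, 2.617, -0.05]
contact_force: [-23.1, 0.9, 12.5]
grip_width: -0.0
gripper_force: 11.6
```

The force jumped to 23 N at x 0.631, so the tray is against its stop. I'll back off, rise, and return the tool to upright.

Emit:
send_rows --deltas '[{"dx": -5, "dy": 0.7, "dz": 0, "rx": 0, "ry": 0, "rz": 0}, {"dx": -25, "dy": 3.5, "dz": 0, "rx": 0, "ry": 0, "rz": 0}, {"dx": -50, "dy": 7, "dz": 10, "rx": 0, "ry": 0, "rz": 0}, {"dx": -75, "dy": 10, "dz": 40, "rx": 0, "ry": 0, "rz": 0}, {"dx": -85, "dy": 12, "dz": 78, "rx": 0, "ry": 0, "rz": 0}]'

```text
clock: 6.3
tcp_pos: [0.5449, 0.1309, 0.2519]
orientation: [0.177, 2.619, -0.054]
contact_force: [1.0, 0.5, 0.6]
grip_width: -0.0
gripper_force: 0.0
```

Emit:
send_rows --deltas '[{"dx": 0, "dy": 0, "dz": 35, "rx": 0.83, "ry": 5.94, "rz": 0}, {"dx": 0, "dy": 0, "dz": 70, "rx": 1.66, "ry": 11.88, "rz": 0}, {"dx": -5, "dy": 20, "dz": 100, "rx": 2.48, "ry": 17.83, "rz": 0}, {"dx": -15, "dy": 55, "dz": 110, "rx": 3.31, "ry": 23.77, "rz": 0}, {"dx": -25, "dy": 94, "dz": 110, "rx": 4.14, "ry": 29.7, "rz": 0}]'

```text
clock: 6.72
tcp_pos: [0.5275, 0.2217, 0.3715]
orientation: [0.222, 3.129, 0.012]
contact_force: [1.5, 0.6, 0.9]
grip_width: 0.0002
gripper_force: 0.0
```

Emit:
send_rows --deltas '[{"dx": -11, "dy": 38, "dz": 0, "rx": 0, "ry": 0, "rz": 0}, {"dx": -22, "dy": 76, "dz": 0, "rx": 0, "ry": 0, "rz": 0}, {"dx": -33, "dy": 114, "dz": 0, "rx": 0, "ry": 0, "rz": 0}, {"dx": -44, "dy": 152, "dz": 0, "rx": 0, "ry": 0, "rz": 0}, {"dx": -54, "dy": 186, "dz": 0, "rx": 0, "ry": 0, "rz": 0}]'

```text
clock: 7.13
tcp_pos: [0.4701, 0.4105, 0.3643]
orientation: [0.215, 3.133, 0.002]
contact_force: [0.6, 0.5, -0.4]
grip_width: 0.0002
gripper_force: 0.0
```

```bash
python3 - <<'E'
from m import *
A=measure(True)
f=A[0][0]; cv2.imwrite('pics/c.png',cv2.resize(f['frame'][100:300,180:460],(800,571)))
o=r.get_obs(); print(o['tcp_pos'],R.from_rotvec(o['orientation']).as_matrix().round(3).tolist(),o['contact_force'],o['joints'].round(2))
c,s=np.cos(.138),np.sin(.138); O=np.array([.635,.0617]); M=np.array([[c,-s],[s,c]])
for f,P in A:
    L=P[...,:2]@np.eye(2)-O; L=L@np.array([[c,s],[-s,c]]).T if 0 else np.dstack([L[...,0]*c-L[...,1]*s, L[...,0]*s+L[...,1]*c])
    m=(abs(P[...,2]-.235)<.006)&(L[...,0]<-.03)&(L[...,0]>-.35)&(L[...,1]>.15)&(L[...,1]<.35)
    q=L[m]; print('door top',len(q),cv2.fitLine(q.astype(np.float32),cv2.DIST_HUBER,0,.01,.01).ravel(), q[q[:,0].argmin()] if len(q) else 0)
    m=(abs(P[...,2]-.175)<.018)&(abs(L[...,0])<.02)&(L[...,1]>-.07)&(L[...,1]<.18)
    q=L[m]; print('lip x',len(q),np.median(q[:,0]) if len(q) else 0)
E
```

```text
scene roof n 8407 z 0.24529788045948098 ((782.166259765625, 40.80314636230469), (426.9512634277344, 299.53009033203125), 81.94341278076172)
side roof n 6673 z 0.2462145146772443 ((783.8421020507812, 39.90333557128906), (422.46405029296875, 303.89251708984375), 82.07958984375)
[0.46668967 0.41543929 0.36337881] [[-0.992, 0.127, -0.002], [0.127, 0.992, 0.003], [0.002, 0.003, -1.0]] [ 0.40567073  0.70721442 -0.50168593] [-0.87  0.31  0.06  1.53 -0.02  1.3   0.64]
door top 552 [ 0.976086   -0.21738453 -0.14229628  0.23118874] [-0.30455575  0.27335604]
lip x 0 0
door top 488 [ 0.98210573 -0.18833038 -0.12679908  0.2205166 ] [-0.3090396   0.25093438]
lip x 364 0.0028853502240328626
```

View pics/c.png

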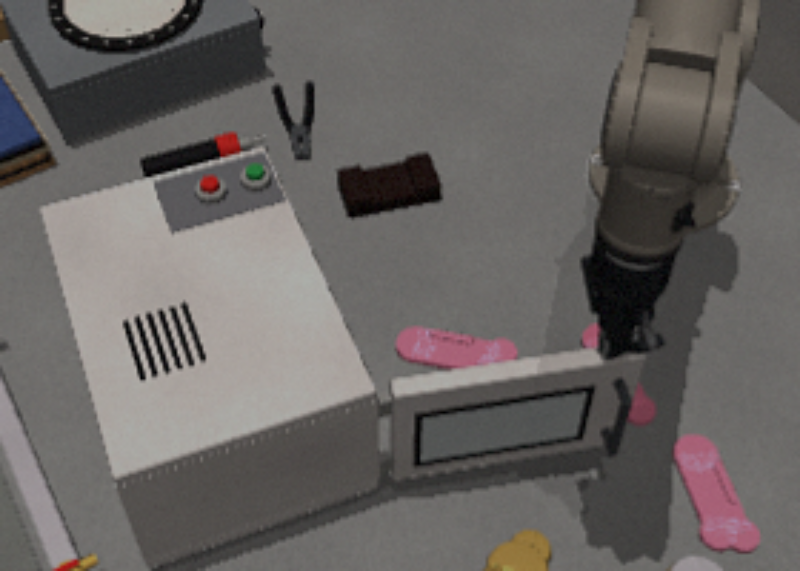

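The tray is out of sight under the roof line, with the lip at oven x about 0. The door is still at about 1.78 rad, and the fingers are on its outer side at crop (625,340). I'll work out the arc waypoints while descending.

Emit:
send_rows --deltas '[{"dx": 0, "dy": 0, "dz": -38, "rx": 0, "ry": 0, "rz": 0}, {"dx": 0, "dy": 0, "dz": -76, "rx": 0, "ry": 0, "rz": 0}, {"dx": 0, "dy": 0, "dz": -114, "rx": 0, "ry": 0, "rz": 0}, {"dx": 0, "dy": 0, "dz": -148, "rx": 0, "ry": 0, "rz": 0}, {"dx": 0, "dy": 0, "dz": -148, "rx": 0, "ry": 0, "rz": 0}]'

```text
clock: 7.65
tcp_pos: [0.4681, 0.4045, 0.2091]
orientation: [-0.216, -3.127, 0.014]
contact_force: [-1.0, -0.8, -0.3]
grip_width: 0.0001
gripper_force: 0.0
```

```bash
python3 - <<'E'
import numpy as np
c,s=np.cos(-.138),np.sin(-.138)
pc=np.array([470,411.])
for i,t in enumerate([1.78,1.6,1.4,1.2,1.0,.8,.6,.4,.2,.1,.05,0]):
    u=np.array([-np.sin(t),-np.cos(t)]);n=np.array([-np.cos(t),np.sin(t)])
    q=np.array([-16,205])+220*u+(26)*n
    w=np.array([635,61.7])+[c*q[0]-s*q[1],s*q[0]+c*q[1]]
    print(t,w.round(1),(w-pc).round(1)); pc=w
E
```

```text
1.78 [449.3 366.3] [-20.7 -44.7]
1.6 [434.7 329.2] [-14.6 -37.1]
1.4 [426.6 285.7] [ -8.1 -43.5]
1.2 [427.3 241.5] [  0.7 -44.2]
1.0 [436.7 198.3] [  9.4 -43.2]
0.8 [454.6 157.8] [ 17.8 -40.5]
0.6 [480.1 121.7] [ 25.5 -36.1]
0.4 [512.3  91.4] [ 32.2 -30.3]
0.2 [549.9  68. ] [ 37.6 -23.3]
0.1 [570.2  59.3] [20.3 -8.7]
0.05 [580.7  55.7] [10.5 -3.6]
0 [591.3  52.6] [10.6 -3.1]
```

Emit:
send_rows --deltas '[{"dx": -5, "dy": -10, "dz": 0, "rx": 0, "ry": 0, "rz": 0}, {"dx": -10, "dy": -20, "dz": 0, "rx": 0, "ry": 0, "rz": 0}, {"dx": -14, "dy": -30, "dz": 0, "rx": 0, "ry": 0, "rz": 0}, {"dx": -18, "dy": -38, "dz": 0, "rx": 0, "ry": 0, "rz": 0}, {"dx": -20.7, "dy": -44.7, "dz": 0, "rx": 0, "ry": 0, "rz": 0}]'

```text
clock: 8.07
tcp_pos: [0.4504, 0.3624, 0.2177]
orientation: [0.217, 3.132, 0.003]
contact_force: [-1.2, 0.2, 0.1]
grip_width: -0.0002
gripper_force: 0.0
```

Emit:
send_rows --deltas '[{"dx": -3, "dy": -7, "dz": 0, "rx": 0, "ry": 0, "rz": 0}, {"dx": -6, "dy": -14, "dz": 0, "rx": 0, "ry": 0, "rz": 0}, {"dx": -9, "dy": -21, "dz": 0, "rx": 0, "ry": 0, "rz": 0}, {"dx": -12, "dy": -29, "dz": 0, "rx": 0, "ry": 0, "rz": 0}, {"dx": -14.6, "dy": -37, "dz": 0, "rx": 0, "ry": 0, "rz": 0}]'

```text
clock: 8.48
tcp_pos: [0.4351, 0.3255, 0.2161]
orientation: [-0.216, -3.134, -0.0]
contact_force: [0.6, 0.3, 0.8]
grip_width: 0.0003
gripper_force: 0.3
```

Emit:
send_rows --deltas '[{"dx": -2, "dy": -9, "dz": 0, "rx": 0, "ry": 0, "rz": 0}, {"dx": -4, "dy": -18, "dz": 0, "rx": 0, "ry": 0, "rz": 0}, {"dx": -6, "dy": -27, "dz": 0, "rx": 0, "ry": 0, "rz": 0}, {"dx": -7, "dy": -35, "dz": 0, "rx": 0, "ry": 0, "rz": 0}, {"dx": -8.1, "dy": -43.5, "dz": 0, "rx": 0, "ry": 0, "rz": 0}]'

```text
clock: 8.9
tcp_pos: [0.4273, 0.2818, 0.2161]
orientation: [0.217, 3.134, 0.0]
contact_force: [-0.2, 1.3, -0.4]
grip_width: 0.0005
gripper_force: 0.4
```

Emit:
send_rows --deltas '[{"dx": 0, "dy": -9, "dz": 0, "rx": 0, "ry": 0, "rz": 0}, {"dx": 0, "dy": -18, "dz": 0, "rx": 0, "ry": 0, "rz": 0}, {"dx": 0, "dy": -27, "dz": 0, "rx": 0, "ry": 0, "rz": 0}, {"dx": 0.4, "dy": -36, "dz": 0, "rx": 0, "ry": 0, "rz": 0}, {"dx": 0.7, "dy": -44.2, "dz": 0, "rx": 0, "ry": 0, "rz": 0}]'

```text
clock: 9.32
tcp_pos: [0.4281, 0.2373, 0.2161]
orientation: [-0.217, -3.134, 0.0]
contact_force: [0.6, 1.0, 0.2]
grip_width: 0.0002
gripper_force: 0.3
```

Emit:
send_rows --deltas '[{"dx": 1, "dy": -9, "dz": 0, "rx": 0, "ry": 0, "rz": 0}, {"dx": 2.5, "dy": -18, "dz": 0, "rx": 0, "ry": 0, "rz": 0}, {"dx": 4.5, "dy": -26, "dz": 0, "rx": 0, "ry": 0, "rz": 0}, {"dx": 7, "dy": -35, "dz": 0, "rx": 0, "ry": 0, "rz": 0}, {"dx": 9.4, "dy": -43.2, "dz": 0, "rx": 0, "ry": 0, "rz": 0}]'

```text
clock: 9.73
tcp_pos: [0.4378, 0.1942, 0.2161]
orientation: [-0.217, -3.134, 0.0]
contact_force: [0.2, 1.5, 0.4]
grip_width: -0.0001
gripper_force: 0.3
```

Emit:
send_rows --deltas '[{"dx": 3, "dy": -8, "dz": 0, "rx": 0, "ry": 0, "rz": 0}, {"dx": 6, "dy": -16, "dz": 0, "rx": 0, "ry": 0, "rz": 0}, {"dx": 10, "dy": -24, "dz": 0, "rx": 0, "ry": 0, "rz": 0}, {"dx": 14, "dy": -32, "dz": 0, "rx": 0, "ry": 0, "rz": 0}, {"dx": 17.8, "dy": -40.5, "dz": 0, "rx": 0, "ry": 0, "rz": 0}]'

```text
clock: 10.15
tcp_pos: [0.4557, 0.154, 0.2161]
orientation: [-0.216, -3.134, -0.0]
contact_force: [0.5, 0.8, 0.3]
grip_width: -0.0003
gripper_force: 0.3
```

```bash
python3 - <<'E'
from h import *
f=grab('side'); g=grab('scene'); cv2.imwrite('pics/d.png',np.hstack([cv2.resize(f['frame'][100:250,220:420],(400,300)),cv2.resize(g['frame'][120:270,240:440],(400,300))]))
o=r.get_obs(); print(o['tcp_pos'],o['contact_force'],o['joints'].round(2))
E
```

```text
[0.45599804 0.15272858 0.21606152] [0.94832365 0.01194539 0.5048254 ] [-0.59  0.19  0.16  2.04 -0.04  0.91  1.01]
```

View pics/d.png

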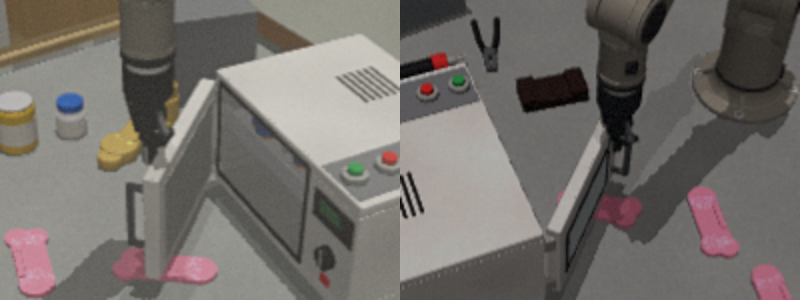

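The door follows the fingertips and is about 0.75 rad open. The finger is between hinge and handle and the handle is clear, so I'll continue the arc.

Emit:
send_rows --deltas '[{"dx": 4.5, "dy": -7.5, "dz": 0, "rx": 0, "ry": 0, "rz": 0}, {"dx": 9, "dy": -15, "dz": 0, "rx": 0, "ry": 0, "rz": 0}, {"dx": 14, "dy": -22, "dz": 0, "rx": 0, "ry": 0, "rz": 0}, {"dx": 19.5, "dy": -29, "dz": 0, "rx": 0, "ry": 0, "rz": 0}, {"dx": 25.5, "dy": -36.1, "dz": 0, "rx": 0, "ry": 0, "rz": 0}]'

```text
clock: 10.67
tcp_pos: [0.4813, 0.1178, 0.2161]
orientation: [-0.217, -3.134, 0.0]
contact_force: [-0.8, 0.1, 0.3]
grip_width: 0.0001
gripper_force: 0.3
```

Emit:
send_rows --deltas '[{"dx": 6, "dy": -6.3, "dz": 0, "rx": 0, "ry": 0, "rz": 0}, {"dx": 12, "dy": -12.5, "dz": 0, "rx": 0, "ry": 0, "rz": 0}, {"dx": 18.5, "dy": -18.6, "dz": 0, "rx": 0, "ry": 0, "rz": 0}, {"dx": 25, "dy": -24.5, "dz": 0, "rx": 0, "ry": 0, "rz": 0}, {"dx": 32.2, "dy": -30.3, "dz": 0, "rx": 0, "ry": 0, "rz": 0}]'

```text
clock: 11.08
tcp_pos: [0.5136, 0.0877, 0.2161]
orientation: [-0.216, -3.134, -0.0]
contact_force: [-0.9, 0.4, 0.9]
grip_width: 0.0002
gripper_force: 0.3
```

Emit:
send_rows --deltas '[{"dx": 7, "dy": -5, "dz": 0, "rx": 0, "ry": 0, "rz": 0}, {"dx": 14, "dy": -10, "dz": 0, "rx": 0, "ry": 0, "rz": 0}, {"dx": 21.5, "dy": -14.5, "dz": 0, "rx": 0, "ry": 0, "rz": 0}, {"dx": 29.5, "dy": -19, "dz": 0, "rx": 0, "ry": 0, "rz": 0}, {"dx": 37.6, "dy": -23.3, "dz": 0, "rx": 0, "ry": 0, "rz": 0}]'

```text
clock: 11.5
tcp_pos: [0.5513, 0.0646, 0.2161]
orientation: [-0.216, -3.134, 0.0]
contact_force: [0.1, 0.5, 0.7]
grip_width: -0.0002
gripper_force: 0.3
```

Emit:
send_rows --deltas '[{"dx": 4, "dy": -1.8, "dz": 0, "rx": 0, "ry": 0, "rz": 0}, {"dx": 8, "dy": -3.5, "dz": 0, "rx": 0, "ry": 0, "rz": 0}, {"dx": 12, "dy": -5.2, "dz": 0, "rx": 0, "ry": 0, "rz": 0}, {"dx": 16, "dy": -7, "dz": 0, "rx": 0, "ry": 0, "rz": 0}, {"dx": 20.3, "dy": -8.7, "dz": 0, "rx": 0, "ry": 0, "rz": 0}]'

```text
clock: 11.92
tcp_pos: [0.5711, 0.0564, 0.2161]
orientation: [-0.216, -3.134, -0.0]
contact_force: [-0.1, -0.3, -0.3]
grip_width: 0.0002
gripper_force: 0.3
```

Emit:
send_rows --deltas '[{"dx": 3, "dy": -1, "dz": 0, "rx": 0, "ry": 0, "rz": 0}, {"dx": 6, "dy": -2, "dz": 0, "rx": 0, "ry": 0, "rz": 0}, {"dx": 9, "dy": -3, "dz": 0, "rx": 0, "ry": 0, "rz": 0}, {"dx": 12, "dy": -4, "dz": 0, "rx": 0, "ry": 0, "rz": 0}]'

```text
clock: 12.25
tcp_pos: [0.5831, 0.0523, 0.2161]
orientation: [-0.216, -3.134, -0.0]
contact_force: [-0.6, -0.3, -0.1]
grip_width: 0.0001
gripper_force: 0.3
```

Expected end is near x 0.592. I'll creep to the stop.

Emit:
send_rows --deltas '[{"dx": 1.5, "dy": -0.5, "dz": 0, "rx": 0, "ry": 0, "rz": 0}, {"dx": 3, "dy": -0.9, "dz": 0, "rx": 0, "ry": 0, "rz": 0}, {"dx": 4.5, "dy": -1.3, "dz": 0, "rx": 0, "ry": 0, "rz": 0}, {"dx": 6, "dy": -1.7, "dz": 0, "rx": 0, "ry": 0, "rz": 0}]'

```text
clock: 12.58
tcp_pos: [0.589, 0.0506, 0.2161]
orientation: [-0.216, -3.134, -0.0]
contact_force: [-0.4, 1.4, -0.4]
grip_width: 0.0001
gripper_force: 0.2
```

Emit:
send_rows --deltas '[{"dx": 1, "dy": -0.2, "dz": 0, "rx": 0, "ry": 0, "rz": 0}, {"dx": 2, "dy": -0.4, "dz": 0, "rx": 0, "ry": 0, "rz": 0}, {"dx": 3, "dy": -0.6, "dz": 0, "rx": 0, "ry": 0, "rz": 0}]'

```text
clock: 12.83
tcp_pos: [0.5919, 0.0499, 0.2161]
orientation: [-0.217, -3.134, 0.0]
contact_force: [-1.1, 0.1, 0.6]
grip_width: -0.0002
gripper_force: 0.2
```

Emit:
send_rows --deltas '[{"dx": 1, "dy": -0.2, "dz": 0, "rx": 0, "ry": 0, "rz": 0}, {"dx": 2, "dy": -0.4, "dz": 0, "rx": 0, "ry": 0, "rz": 0}, {"dx": 3, "dy": -0.5, "dz": 0, "rx": 0, "ry": 0, "rz": 0}]'

```text
clock: 13.08
tcp_pos: [0.594, 0.0495, 0.216]
orientation: [-0.216, -3.132, 0.0]
contact_force: [-7.6, 0.7, 5.9]
grip_width: 0.0001
gripper_force: 3.7
```

Emit:
send_rows --deltas '[{"dx": 1, "dy": -0.2, "dz": 0, "rx": 0, "ry": 0, "rz": 0}, {"dx": 2, "dy": -0.3, "dz": 0, "rx": 0, "ry": 0, "rz": 0}]'

```text
clock: 13.25
tcp_pos: [0.594, 0.0495, 0.2158]
orientation: [-0.216, -3.127, 0.0]
contact_force: [-15.0, 0.3, 10.4]
grip_width: 0.0002
gripper_force: 7.3
```

The door is against the oven at 15 N. I'll back off and rise, then check the door and locate the button.

Emit:
send_rows --deltas '[{"dx": 0, "dy": 0, "dz": 0, "rx": 0, "ry": 0, "rz": 0}, {"dx": -5, "dy": 0.7, "dz": 0, "rx": 0, "ry": 0, "rz": 0}, {"dx": -25, "dy": 3.5, "dz": 0, "rx": 0, "ry": 0, "rz": 0}, {"dx": -45, "dy": 6, "dz": 15, "rx": 0, "ry": 0, "rz": 0}, {"dx": -50, "dy": 7, "dz": 55, "rx": 0, "ry": 0, "rz": 0}]'

```text
clock: 13.67
tcp_pos: [0.541, 0.0559, 0.2663]
orientation: [-0.215, -3.123, 0.005]
contact_force: [0.4, 0.8, 0.3]
grip_width: 0.0
gripper_force: 0.0
```

Emit:
send_rows --deltas '[{"dx": 0, "dy": 0, "dz": 35, "rx": 0, "ry": 0, "rz": 0}, {"dx": 0, "dy": 0, "dz": 70, "rx": 0, "ry": 0, "rz": 0}, {"dx": 0, "dy": 0, "dz": 90, "rx": 0, "ry": 0, "rz": 0}, {"dx": 0, "dy": 0, "dz": 90, "rx": 0, "ry": 0, "rz": 0}]'

```text
clock: 14.0
tcp_pos: [0.5494, 0.0563, 0.3667]
orientation: [0.216, 3.124, 0.005]
contact_force: [0.2, 0.5, 0.1]
grip_width: 0.0004
gripper_force: 0.0
```

```bash
cat > b.py <<'E'
from m import *
A=measure(True)
o=r.get_obs(); print(o['tcp_pos'],o['contact_force'],o['joints'].round(2))
c,s=np.cos(.138),np.sin(.138)
for f,P in A:
    hsv=cv2.cvtColor(f['frame'],cv2.COLOR_BGR2HSV); x=P
    roi=(P[...,0]>.55)&(P[...,0]<.8)&(abs(P[...,1]+.09)<.08)&(P[...,2]>.25)&(P[...,2]<.29)
    for nm,hm in(('green',(hsv[...,0]>45)&(hsv[...,0]<85)),('red',(hsv[...,0]<8)|(hsv[...,0]>172))):
        m=roi&hm&(hsv[...,1]>110)
        q=P[m]; print(nm,m.sum(),np.nanmean(q,0).round(4) if len(q) else '', np.nanpercentile(q[:,2],[5,50,95]).round(4) if len(q) else '')
    L=P[...,:2]-[.635,.0617]; L=np.dstack([L[...,0]*c-L[...,1]*s, L[...,0]*s+L[...,1]*c])
    m=(abs(P[...,2]-.233)<.006)&(L[...,0]<-.0)&(L[...,0]>-.06)&(L[...,1]>-.1)&(L[...,1]<.21)
    if m.sum()>20: print('door top',m.sum(),cv2.fitLine(L[m].astype(np.float32),cv2.DIST_HUBER,0,.01,.01).ravel())
f,g=A[1][0],A[0][0]
cv2.imwrite('pics/e.png',np.hstack([cv2.resize(f['frame'][100:250,270:470],(400,300),interpolation=2),cv2.resize(g['frame'][120:270,190:390],(400,300),interpolation=2)]))
E
python3 b.py
```

```text
scene roof n 8414 z 0.24530650814894495 ((777.5179443359375, 41.7476806640625), (424.75616455078125, 310.41033935546875), 82.20409393310547)
side roof n 6475 z 0.2462440803722613 ((784.5823974609375, 40.72843933105469), (425.82000732421875, 305.212646484375), 82.20857238769531)
[0.54736328 0.05613694 0.3618603 ] [-0.49968953  0.5295684   0.66184927] [-0.43  0.17  0.25  1.71 -0.04  1.26  1.26]
green 27 [ 0.6448 -0.0876  0.2662] [0.2604 0.2667 0.2717]
red 34 [ 0.7033 -0.0962  0.2658] [0.2597 0.2664 0.2705]
door top 484 [ 0.0019234   0.99999815 -0.01582037  0.06656247]
green 20 [ 0.6435 -0.0921  0.268 ] [0.2645 0.268  0.2704]
red 38 [ 0.7013 -0.1012  0.267 ] [0.2625 0.2672 0.2703]
door top 536 [ 0.00419969  0.9999912  -0.01803382  0.0090049 ]
```

View pics/e.png

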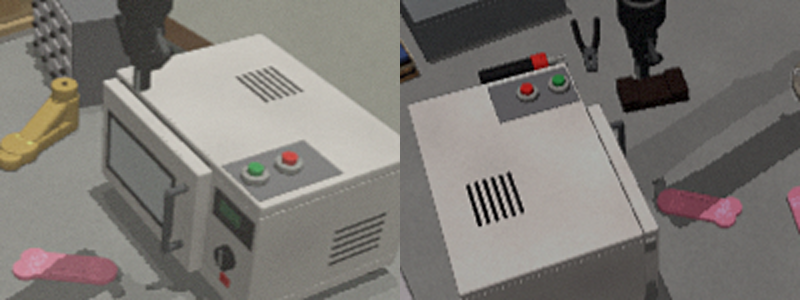

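The door is flush with the oven front, its top-edge line within about 0.004 rad of shut. The green button centre is at about (0.644, −0.090) with its top at about 0.269; red is 60 mm further back, as specified. I'll move over green.

Emit:
send_rows --deltas '[{"dx": 22, "dy": -33, "dz": 0, "rx": 0, "ry": 0, "rz": 0}, {"dx": 44, "dy": -66, "dz": 0, "rx": 0, "ry": 0, "rz": 0}, {"dx": 66, "dy": -99, "dz": 0, "rx": 0, "ry": 0, "rz": 0}, {"dx": 85, "dy": -130, "dz": 0, "rx": 0, "ry": 0, "rz": 0}, {"dx": 97, "dy": -146, "dz": 0, "rx": 0, "ry": 0, "rz": 0}]'

```text
clock: 14.52
tcp_pos: [0.6442, -0.095, 0.3589]
orientation: [-0.224, -3.131, 0.005]
contact_force: [-1.3, -0.3, 0.2]
grip_width: 0.0003
gripper_force: 0.0
```

Emit:
send_rows --deltas '[{"dx": 0, "dy": 0, "dz": -15, "rx": 0, "ry": 0, "rz": 0}, {"dx": 0, "dy": 0, "dz": -30, "rx": 0, "ry": 0, "rz": 0}, {"dx": 0, "dy": 0, "dz": -45, "rx": 0, "ry": 0, "rz": 0}, {"dx": 0, "dy": 0, "dz": -60, "rx": 0, "ry": 0, "rz": 0}, {"dx": 0, "dy": 0, "dz": -60, "rx": 0, "ry": 0, "rz": 0}]'

```text
clock: 14.93
tcp_pos: [0.6415, -0.0895, 0.2958]
orientation: [-0.216, -3.126, 0.001]
contact_force: [-0.1, 0.5, -0.9]
grip_width: -0.0001
gripper_force: 0.0
```

```bash
python3 - <<'E'
from h import *
f=grab('side'); g=grab('scene'); cv2.imwrite('pics/f.png',np.hstack([cv2.resize(f['frame'][150:210,365:445],(400,300),interpolation=2),cv2.resize(g['frame'][130:190,225:305],(400,300),interpolation=2)]))
o=r.get_obs(); print(o['tcp_pos'],R.from_rotvec(o['orientation']).as_matrix().round(3)[:,2],o['contact_force'],o['joints'].round(2))
E
```

```text
[ 0.64320476 -0.08974395  0.29963542] [-0.003 -0.    -1.   ] [ 0.16911736 -0.31838093  0.80671344] [-0.2   0.4   0.33  1.57 -0.14  1.2   1.59]
```

View pics/f.png

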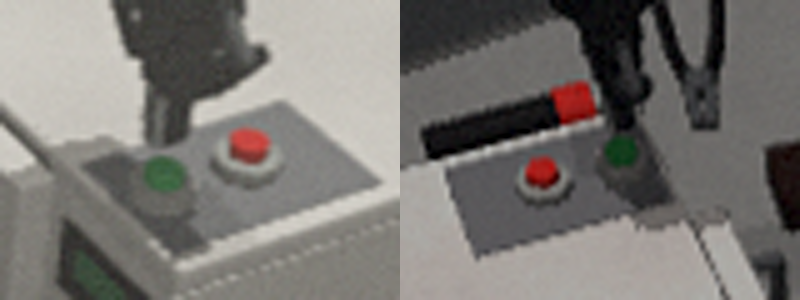

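The fingertips hang just over the green cap in both views, well clear of red. I'll press slowly.

Emit:
send_rows --deltas '[{"dx": 0, "dy": 0, "dz": -5, "rx": 0, "ry": 0, "rz": 0}, {"dx": 0, "dy": 0, "dz": -10, "rx": 0, "ry": 0, "rz": 0}, {"dx": 0, "dy": 0, "dz": -14, "rx": 0, "ry": 0, "rz": 0}, {"dx": 0, "dy": 0, "dz": -17, "rx": 0, "ry": 0, "rz": 0}]'

```text
clock: 15.37
tcp_pos: [0.6438, -0.0897, 0.2838]
orientation: [0.216, 3.134, 0.0]
contact_force: [-0.8, 0.6, 0.9]
grip_width: -0.0002
gripper_force: 0.0
```

Emit:
send_rows --deltas '[{"dx": 0, "dy": 0, "dz": -2, "rx": 0, "ry": 0, "rz": 0}, {"dx": 0, "dy": 0, "dz": -4, "rx": 0, "ry": 0, "rz": 0}, {"dx": 0, "dy": 0, "dz": -4, "rx": 0, "ry": 0, "rz": 0}]'

```text
clock: 15.62
tcp_pos: [0.6438, -0.0898, 0.2798]
orientation: [-0.216, -3.134, 0.0]
contact_force: [-0.6, 0.2, 0.3]
grip_width: 0.0
gripper_force: 0.0
```

Emit:
send_rows --deltas '[{"dx": 0, "dy": 0, "dz": -1.5, "rx": 0, "ry": 0, "rz": 0}, {"dx": 0, "dy": 0, "dz": -3, "rx": 0, "ry": 0, "rz": 0}, {"dx": 0, "dy": 0, "dz": -3, "rx": 0, "ry": 0, "rz": 0}]'

```text
clock: 15.87
tcp_pos: [0.6441, -0.0899, 0.2773]
orientation: [0.217, 3.134, 0.0]
contact_force: [-0.3, -0.0, 2.1]
grip_width: -0.0001
gripper_force: 1.1
```

Emit:
send_rows --deltas '[{"dx": 0, "dy": 0, "dz": -1, "rx": 0, "ry": 0, "rz": 0}, {"dx": 0, "dy": 0, "dz": -2, "rx": 0, "ry": 0, "rz": 0}, {"dx": 0, "dy": 0, "dz": -2, "rx": 0, "ry": 0, "rz": 0}]'

```text
clock: 16.12
tcp_pos: [0.6441, -0.0898, 0.2753]
orientation: [0.217, 3.134, 0.0]
contact_force: [0.2, 0.2, 3.6]
grip_width: -0.0002
gripper_force: 1.6
```

Emit:
send_rows --deltas '[{"dx": 0, "dy": 0, "dz": -1, "rx": 0, "ry": 0, "rz": 0}, {"dx": 0, "dy": 0, "dz": -2, "rx": 0, "ry": 0, "rz": 0}, {"dx": 0, "dy": 0, "dz": -2, "rx": 0, "ry": 0, "rz": 0}]'

```text
clock: 16.37
tcp_pos: [0.6441, -0.0899, 0.2733]
orientation: [0.217, 3.134, -0.0]
contact_force: [-0.0, -0.0, 3.6]
grip_width: 0.0
gripper_force: 2.2
```

Emit:
send_rows --deltas '[{"dx": 0, "dy": 0, "dz": -1, "rx": 0, "ry": 0, "rz": 0}, {"dx": 0, "dy": 0, "dz": -2, "rx": 0, "ry": 0, "rz": 0}, {"dx": 0, "dy": 0, "dz": -2, "rx": 0, "ry": 0, "rz": 0}]'

```text
clock: 16.62
tcp_pos: [0.6441, -0.0898, 0.2726]
orientation: [0.217, 3.133, 0.001]
contact_force: [-3.2, 0.6, 10.7]
grip_width: 0.0001
gripper_force: 5.5
```

Emit:
send_rows --deltas '[{"dx": 0, "dy": 0, "dz": -1, "rx": 0, "ry": 0, "rz": 0}, {"dx": 0, "dy": 0, "dz": -1.5, "rx": 0, "ry": 0, "rz": 0}, {"dx": 0, "dy": 0, "dz": -1.5, "rx": 0, "ry": 0, "rz": 0}]'

```text
clock: 16.87
tcp_pos: [0.6442, -0.0899, 0.2724]
orientation: [0.217, 3.132, 0.001]
contact_force: [-6.7, 1.5, 17.6]
grip_width: -0.0001
gripper_force: 9.1
```

The button bottomed after about 6 mm, with the force rising past 5 N to 17 N. I'll release and leave straight up.

Emit:
send_rows --deltas '[{"dx": 0, "dy": 0, "dz": 8, "rx": 0, "ry": 0, "rz": 0}, {"dx": 0, "dy": 0, "dz": 30, "rx": 0, "ry": 0, "rz": 0}, {"dx": 0, "dy": 0, "dz": 65, "rx": 0, "ry": 0, "rz": 0}, {"dx": 0, "dy": 0, "dz": 100, "rx": 0, "ry": 0, "rz": 0}, {"dx": 0, "dy": 0, "dz": 110, "rx": 0, "ry": 0, "rz": 0}]'

```text
clock: 17.28
tcp_pos: [0.6454, -0.0903, 0.3848]
orientation: [0.216, 3.127, 0.0]
contact_force: [1.2, -0.7, 0.9]
grip_width: -0.0001
gripper_force: 0.0
```

Emit:
send_rows --deltas '[{"dx": -20, "dy": 0, "dz": 10, "rx": 0, "ry": 0, "rz": 0}, {"dx": -45, "dy": 0, "dz": 20, "rx": 0, "ry": 0, "rz": 0}, {"dx": -75, "dy": 0, "dz": 20, "rx": 0, "ry": 0, "rz": 0}, {"dx": -80, "dy": 0, "dz": 20, "rx": 0, "ry": 0, "rz": 0}, {"dx": -80, "dy": 0, "dz": 20, "rx": 0, "ry": 0, "rz": 0}]'

```text
clock: 17.7
tcp_pos: [0.5623, -0.0902, 0.3996]
orientation: [-0.218, -3.134, -0.001]
contact_force: [0.5, -0.9, 0.1]
grip_width: 0.0005
gripper_force: 0.0
```

```bash
sed -i 's#pics/e.png#pics/g.png#' b.py; python3 b.py
```

```text
scene roof n 8406 z 0.24523182947833233 ((780.8880004882812, 41.4432373046875), (425.68450927734375, 302.6908264160156), 82.06804656982422)
side roof n 5929 z 0.24621501620056696 ((785.4606323242188, 40.37712097167969), (424.9769592285156, 307.24664306640625), 82.10888671875)
[ 0.56419369 -0.08945849  0.39919688] [ 0.18963821  0.59016183 -0.3135207 ] [-0.24  0.2   0.34  1.61 -0.07  1.35  1.55]
green 27 [ 0.6448 -0.0874  0.2661] [0.2586 0.2673 0.2703]
red 34 [ 0.7035 -0.0957  0.2662] [0.2581 0.2674 0.2719]
door top 490 [ 2.92817731e-05 -1.00000000e+00 -1.55512085e-02  6.72635809e-02]
green 22 [ 0.6431 -0.0926  0.2678] [0.2653 0.2679 0.2701]
red 38 [ 0.7012 -0.1013  0.2671] [0.2619 0.2677 0.2706]
door top 518 [ 0.00189574  0.9999982  -0.01813447  0.08455867]
```

View pics/g.png

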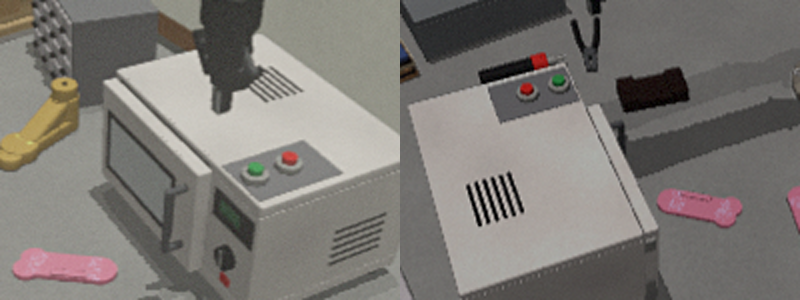

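The door is flush and shut, green is back up at its old height, and the arm is clear of everything. Handing in.

```bash
python3 -c "
from bench import r
print(r.hand_in())"
```

```text
the job is handed in; nothing more can be done
None
```

The job is handed in: tray pushed home to its stop, door shut flush, green start button pressed fully and released, arm clear at about 18 s; the judge's verdict wasn't shown.

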